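# Fit the relays into the dust extractor's control box and snap its cover on

## Robot

A 6-joint arm with a two-finger parallel gripper is mounted at the origin on the work surface. World frame = base frame: x ahead of the robot, y to its left, z up, the work surface at z = 0. Lengths are in m, angles in rad, forces in N, time in s.
With the tool pointing down it reaches from about 0.325 to 0.925 m from the base axis. Payload 3.1 kg.
Tool frame: the origin (TCP) lies midway between the tips of the shut fingers; the grasp point (between the pads) lies 19 mm behind it; z points along the fingers, y is the line along which they close (so a half turn about z gives the same grasp; the last joint's range is limited). The gripper opens to 85 mm and grips with 20 to 120 N. Pads are 22 mm wide; open, the fingers measure 114 mm over their backs; the gripper's body (76 mm by 85 mm) begins 54 mm behind the grasp point. The pads swing forward as they close: fully open they stand 13 mm farther back than shut.
Start: joints at [-1.221, 0.217, 1.613, -0, 1.311, -0.112], TCP at [0.278, -0.56, 0.231] pointing down, gripper open.
Joint ranges: [-2.75, 2.75], [-0.78, 2.1], [0.31, 2.55], [-1.13, 4.27], [0.13, 2.63], [-2.58, 2.58]. Speed limits (rad/s): [2.79, 2.79, 3.14, 3.14, 3.14, 3.14].

## Interface

Orientations are given as a unit quaternion [x, y, z, w].
In Python, from station import env, vision gives the robot as it stands.
- The arm moves only by the tool send_rows, never from a script. Its argument "targets" is one flat list of numbers, 5 for each row, row after row: the shift along the tool's x, y, z in mm, then the turn about the tool's z in degrees, then the closure, from -1 (fully open) to 1 (shut), so that 0 is half open. In form: [x, y, z, twist, jaw, x, y, z, twist, jaw, ...]. A call has 1 to 10 rows; each row is the pose to reach, as a shift and turn from the pose commanded when the call began, along the tool's axes at that moment; what a row does not reach only later rows make up. A row lasts 1/12 s, in which the tool goes at most 41.7 mm and 7.16 degrees, less where a joint would pass 70% of its speed; a pose out of reach is approached as far as the arm can. A call with a gripper value outside its range is refused whole. The fingers move at their own pace and stop on an object; "squeeze" is the grip in N (left out, the last holds). Time passes only in rows, so rows that repeat a pose let the fingers close. It gives the time, the measured TCP pose, the force, the opening and the grip force at its end, in the units of the state.
- env.get_obs(): the state, without advancing time (a new reading comes with each control period).
- vision.read_camera(name): name is "side" or "top"; returns a dict with "img" (480x640x3 uint8, red, green, blue), "mtx" (3x3 intrinsics, pixels), "R" (3x3) and "t" (3): a world point X has camera coordinates R X + t. Camera axes: x right, y down, z forward; pixel columns grow to the right and rows downward; lengths in m; the calibration is good to about 2 mm. A picture is of the moment at which its call begins. There is no depth.
- env.finish_job(): hands the job in; it is judged then, once.
The state is a dict: "t": time; "joints": joint angles; "qvel": joint speeds; "effort": joint torques, N m; "tool_pos": TCP position; "tool_rot": TCP orientation; "contact_force": force on the tool from outside, world axes, zero at the start; "wrist_torque": the same for the moment, N m; "width": opening from 0.0 (shut) to 1.0 (fully open); "grip_force": force on a finger pad.
Only numpy, scipy, OpenCV 4.12 (cv2) and the standard library are available. Lean on these libraries where they do the work, as an engineer would, in place of code of your own. Each camera call takes 0.05 s, during which the arm holds its last target. There are 200 camera calls.

## Task

Drop every relay on the bench fully home into a pocket of the dust extractor's control box and swing all three locking levers fully shut, those of empty pockets too. Then set the cover squarely on the box and press each of the four snap tabs around the rim down until it lies level over the cover's edge. Leave the other things on the bench where they are.

Things in the scene. Friction and masses are not known exactly. Their poses are not given: they have to be found in the camera images.
- ctl: Open grey control box of the dust extractor, fixed to the bench: 220 (x) x 132 (y) x 56 high, walls 4 thick. Origin: centre of its underside. Inside, a black strip (top 19 above the bench) has three pockets in a row along x. Each has a steel locking lever hinged on its +y side. Outside the rim, mid-way along each of the four sides, hinges a black snap tab.
- pocket0 (a point): Centre of the floor of pocket 0, at (-60, -10, 5) in the box. The pocket is 34 (box x) x 44 (box y), 14 deep, its mouth bevelled. Any relay fits any pocket, either way round.
- pocket1 (a point): Centre of the floor of pocket 1, at (0, -10, 5) in the box. The pocket is 34 (box x) x 44 (box y), 14 deep, its mouth bevelled. Any relay fits any pocket, either way round.
- pocket2 (a point): Centre of the floor of pocket 2, at (60, -10, 5) in the box. The pocket is 34 (box x) x 44 (box y), 14 deep, its mouth bevelled. Any relay fits any pocket, either way round.
- lever0 (a joint): Lever of pocket 0: steel bar 42 long, 16 wide, 5 thick, hinged at one end on an axis along box x through (-60, 24, 46.5) in the box. 0 = shut: level, pointing to box -y over the pocket, 3 above a seated relay. Grows as it swings up; pi/2 upright; beyond, it leans away from the pocket. Starts at 1.35 to 1.65. Friction 0.06 N m: stays where left. If up, it keeps the cover off.
- lever1 (a joint): Lever of pocket 1: steel bar 42 long, 16 wide, 5 thick, hinged at one end on an axis along box x through (0, 24, 46.5) in the box. 0 = shut: level, pointing to box -y over the pocket, 3 above a seated relay. Grows as it swings up; pi/2 upright; beyond, it leans away from the pocket. Starts at 1.35 to 1.65. Friction 0.06 N m: stays where left. If up, it keeps the cover off.
- lever2 (a joint): Lever of pocket 2: steel bar 42 long, 16 wide, 5 thick, hinged at one end on an axis along box x through (60, 24, 46.5) in the box. 0 = shut: level, pointing to box -y over the pocket, 3 above a seated relay. Grows as it swings up; pi/2 upright; beyond, it leans away from the pocket. Starts at 1.35 to 1.65. Friction 0.06 N m: stays where left. If up, it keeps the cover off.
- tab0 (a joint): Snap tab at the box's +x end: plate 36 long, 24 wide, 4 thick, hinged at (136, 0, 63) in the box, pointing inward. 0 = engaged: level, its top 65 above the bench, its last 10 on the cover. Grows as it rises; starts at 1.05 to 1.2, clear of the cover. Pressed down on its outer face half-way along (4 to 7 N) it turns and stays (friction 0.07 N m); on its tip it may jam. Down early, it blocks..
- tab1 (a joint): Snap tab at the box's +y side: plate 36 long, 24 wide, 4 thick, hinged at (0, 92, 63) in the box, pointing inward. 0 = engaged: level, its top 65 above the bench, its last 10 on the cover. Grows as it rises; starts at 1.05 to 1.2, clear of the cover. Pressed down on its outer face half-way along (4 to 7 N) it turns and stays (friction 0.07 N m); on its tip it may jam. Down early, it blocks..
- tab2 (a joint): Snap tab at the box's -x end: plate 36 long, 24 wide, 4 thick, hinged at (-136, 0, 63) in the box, pointing inward. 0 = engaged: level, its top 65 above the bench, its last 10 on the cover. Grows as it rises; starts at 1.05 to 1.2, clear of the cover. Pressed down on its outer face half-way along (4 to 7 N) it turns and stays (friction 0.07 N m); on its tip it may jam. Down early, it blocks..
- tab3 (a joint): Snap tab at the box's -y side: plate 36 long, 24 wide, 4 thick, hinged at (0, -92, 63) in the box, pointing inward. 0 = engaged: level, its top 65 above the bench, its last 10 on the cover. Grows as it rises; starts at 1.05 to 1.2, clear of the cover. Pressed down on its outer face half-way along (4 to 7 N) it turns and stays (friction 0.07 N m); on its tip it may jam. Down early, it blocks..
- cover: Loose grey cover, about 220 g: plate 220 (x) x 132 (y) x 4; a 5 deep lip below drops inside the box's walls with 2.5 play each side. On top, centred, a black grip bar 70 (x) x 16 (y), from 9 to 34 above the origin. Origin: centre of the lip's lower edge: 0 above the bench when lying there, 51 above the box's origin when seated. Fits either way round.
- relay0: Plug-in relay: white block with black base, 30 (x) x 40 (y) x 36 high, about 90 g, mostly in the base. Origin: centre of its underside. Starts upright on the bench. Seated (30 side along box x) its underside is 5 above the bench and 22 stand out of the strip. Two or three relays are present; absent ones read None.
- relay1: Plug-in relay: white block with black base, 30 (x) x 40 (y) x 36 high, about 90 g, mostly in the base. Origin: centre of its underside. Starts upright on the bench. Seated (30 side along box x) its underside is 5 above the bench and 22 stand out of the strip. Two or three relays are present; absent ones read None.
- relay2: Plug-in relay: white block with black base, 30 (x) x 40 (y) x 36 high, about 90 g, mostly in the base. Origin: centre of its underside. Starts upright on the bench. Seated (30 side along box x) its underside is 5 above the bench and 22 stand out of the strip. Two or three relays are present; absent ones read None.
- sanding_block: Bystander, not part of the job: wooden sanding block 110 x 70 with yellow knob, 68 high. Origin: under its middle.
- tape: Bystander, not part of the job: black tape measure 70 x 35 x 60 high. Origin: under its middle.
- screwdriver: Bystander, not part of the job: screwdriver lying. Origin: under its middle.
- glue: Bystander, not part of the job: white glue bottle 60 across, 160 high. Origin: under its middle.
- offcut: Bystander, not part of the job: plywood offcut 100 x 50 x 18. Origin: under its middle.
- pencil: Bystander, not part of the job: red carpenter's pencil 150 long, 8 thick. Origin: under its middle.
- mug: Bystander, not part of the job: white mug, 80 across, 90 high. Origin: under its middle.
Mind the look-alikes: they are no part of the job. Leave any yellow look-alike of the relay0 alone. What is shaped like the relay1 but turquoise is not meant.

How it is judged:
On the way, in this order (a step that is already met when the one before it is completed fails the run):
1. every relay present is seated in a pocket and all three levers are shut ((horizontal distance between relay0 and pocket0 below 0.007 m or horizontal distance between relay0 and pocket1 below 0.007 m or horizontal distance between relay0 and pocket2 below 0.007 m) and z of each of relay0, relay1, relay2 in the frame of ctl below 0.009 m and angle between each of relay0, relay1, relay2's own z axis and vertical below 0.15 rad and (horizontal distance between relay1 and pocket0 below 0.007 m or horizontal distance between relay1 and pocket1 below 0.007 m or horizontal distance between relay1 and pocket2 below 0.007 m) and (horizontal distance between relay2 and pocket0 below 0.007 m or horizontal distance between relay2 and pocket1 below 0.007 m or horizontal distance between relay2 and pocket2 below 0.007 m) and value of joint each of lever0, lever1, lever2 below 0.15 rad), for 0.2 s.
2. the cover is seated on the box (horizontal distance between cover and ctl below 0.008 m and z of cover in the frame of ctl below 0.0535 m and angle between cover's own z axis and vertical below 0.05 rad and angle between the x axis of cover and the x axis of ctl, either way round below 0.08 rad), for 0.2 s.
3. all four snap tabs are pressed down over the cover (all of step 2 and value of joint each of tab0, tab1, tab2, tab3 below 0.1 rad), for 0.2 s.
At the end, for the whole second after the job is handed in: Relays within 7 mm of a pocket's centre, undersides under 9 mm above the box's, tilt under 0.15 rad; levers below 0.15 rad; cover within 8 mm of the box's centre, under 53.5 mm up, level within 0.05 and square within 0.08 rad, at rest; four tabs below 0.10 rad (all of step 1 and all of step 3 and linear speed of cover below 0.02 m/s); the robot touches nothing.
It fails at once if a bystander is moved by more than 5 cm (distance of any of sanding_block, tape, screwdriver, glue, offcut, pencil, mug from where it was at the start of the episode above 0.05 m).
Of relay0, relay1, relay2 only 2 to 3 are there at a start; the rules pass over those that are not, and their reading is None.
At some moment in a run one of relay0, relay1, relay2, cover may be knocked a few centimetres aside while the robot is not near it.
It also fails if it takes over 192 s, if anything falls off the work surface, if the arm or the gripper's body presses on something with over 40 N, if the wrist force passes 120 N, or if a joint passes its speed limit or range.

## Working session

There is one attempt and no reset: what is moved stays moved. The work goes in short steps, Python scripts to look and compute and a tool call to move; the robot and the scene stay as the last step left them, time stands still between calls to the robot, and variables do not carry over. Pictures are saved under pics/ and viewed, at most 15 in all, crops included, and the job is handed in when it is done.

Besides the shell and the picture viewer there is one more tool, called by a JSON object that holds its "op" and its "data". send_rows: Moves the arm, as the interface text tells. Its arguments: {"type":"object","properties":{"targets":{"type":"array","items":{"type":"number"}},"squeeze":{"type":"number"}},"required":["targets"]}

```bash
mkdir -p pics; ls; python3 - <<'E'
from station import env, vision
import cv2
for n in ("top","side"):
    c=vision.read_camera(n); cv2.imwrite(f"pics/{n}0.png",c["img"][:,:,::-1])
    print(n,c["mtx"].tolist(),c["R"].round(4).tolist(),c["t"].round(4).tolist())
print(env.get_obs())
E
```

```text
pics
top [[616.7972667371836, 0.0, 307.58186611974185], [0.0, 616.7972667371836, 239.42551594765357], [0.0, 0.0, 1.0]] [[-0.0178, -0.9998, -0.0024], [-0.9784, 0.0179, -0.206], [0.206, -0.0013, -0.9785]] [0.0351, 0.5866, 1.5299]
side [[465.67621449631616, 0.0, 321.11165563588656], [0.0, 465.67621449631616, 236.73970959183225], [0.0, 0.0, 1.0]] [[0.966, -0.2586, -0.0048], [-0.1652, -0.6026, -0.7807], [0.199, 0.755, -0.6248]] [-0.5395, 0.1597, 0.9073]
{'t': 0.1, 'joints': array([-1.22117760e+00,  2.17682168e-01,  1.61480385e+00, -1.51791345e-05,
        1.31130699e+00, -1.12199696e-01]), 'qvel': array([-2.44567998e-04, -1.05638574e-03, -1.44818610e-03,  4.42869961e-04,
       -9.22759402e-05, -7.24149282e-04]), 'effort': array([-3.49084003e-04, -3.98075473e+01, -3.04970026e+01, -1.53591432e-04,
        4.22842437e-03,  2.67267927e-05]), 'tool_pos': array([ 0.27824341, -0.55881152,  0.23008096]), 'tool_rot': array([ 9.73457676e-01,  2.28864463e-01, -1.37576801e-04, -1.09156682e-03]), 'contact_force': array([0.48801529, 0.31523015, 0.39245975]), 'wrist_torque': array([ 0.05005558,  0.00390539, -0.07233361]), 'grip_force': 0.0, 'width': 0.9963750474318215}
```

View pics/top0.png

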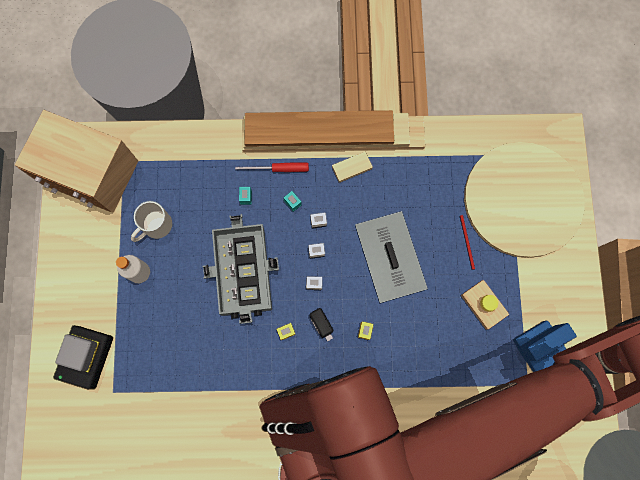

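View pics/side0.png

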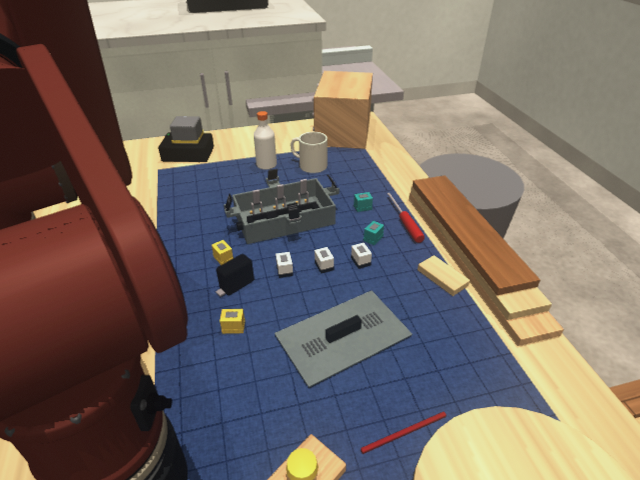

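```bash
cat > h.py <<'E'
import numpy as np, cv2
from station import env, vision
def cam(n):
    c=vision.read_camera(n); c["hsv"]=cv2.cvtColor(c["img"],cv2.COLOR_RGB2HSV); return c
def ray(c,uv):
    uv=np.atleast_2d(np.asarray(uv,float)); d=np.c_[uv,np.ones(len(uv))]@np.linalg.inv(c["mtx"]).T@c["R"]
    return -c["R"].T@c["t"], d
def onz(c,uv,z):
    o,d=ray(c,uv); return o+d*((z-o[2])/d[:,2])[:,None]
def tri(c1,u1,c2,u2):
    P=[c["mtx"]@np.c_[c["R"],c["t"]] for c in (c1,c2)]
    X=cv2.triangulatePoints(P[0],P[1],np.float64(u1).reshape(2,1),np.float64(u2).reshape(2,1)); return (X[:3]/X[3]).ravel()
def proj(c,X):
    p=(np.atleast_2d(X)@c["R"].T+c["t"])@c["mtx"].T; return p[:,:2]/p[:,2:]
def blobs(m,amin):
    k,_=cv2.findContours(m.astype(np.uint8),cv2.RETR_EXTERNAL,cv2.CHAIN_APPROX_NONE)
    return [q for q in k if cv2.contourArea(q)>amin]
def crop(c,x,y,w,h,s,f):
    cv2.imwrite(f,cv2.resize(c["img"][y:y+h,x:x+w,::-1],None,fx=s,fy=s,interpolation=cv2.INTER_CUBIC))
E
python3 - <<'E'
from h import *
T,S=cam("top"),cam("side")
crop(T,195,200,130,135,4.4,"pics/t1.png"); crop(S,210,160,180,130,4.4,"pics/s1.png")
for n,c in (("T",T),("S",S)):
    h=c["hsv"]; m=(h[...,1]<40)&(h[...,2]>175); m[:150]=0;m[400:]=0
    for q in blobs(m,40):
        r=cv2.minAreaRect(q); print(n,"white",np.round(r[0],1),np.round(r[1],1),round(r[2],1),cv2.contourArea(q))
    for p in ((391,225),(300,335)) if n=="S" else ((391,225),(215,255)): print(p,h[p[1],p[0]],c["img"][p[1],p[0]])
E
```

```text
T white [ 18.8 388.1] [16.  23.1] 4.8 281.0
T white [313.5 282. ] [10. 15.] 90.0 141.0
T white [128.9 266.5] [19.6 22.5] 32.5 213.5
T white [316.2 249.2] [10.9 14.9] 82.9 139.5
T white [318.1 218.5] [10.7 14.6] 81.9 135.5
T white [145.3 216.7] [29.4 38.3] 72.5 708.0
T white [617.  195.8] [94.  50.1] 83.7 3782.5
(391, 225) [ 50  10 151] [147 151 145]
(215, 255) [ 43  15 119] [116 119 112]
S white [283.5 258.6] [13.  14.6] 82.9 158.5
S white [323.9 253.8] [14.8 13.4] 63.4 154.5
S white [361.2 249.2] [16.4 12.3] 54.5 149.5
(391, 225) [111 109 117] [ 67  82 117]
(300, 335) [ 60  13 140] [133 140 133]
```

View pics/t1.png

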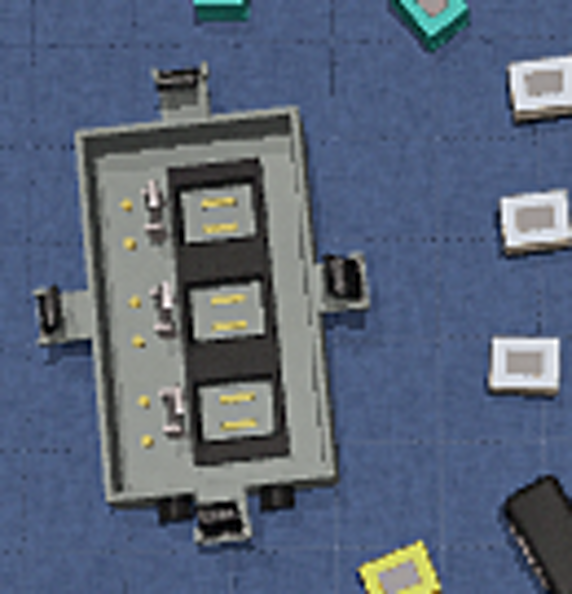

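View pics/s1.png

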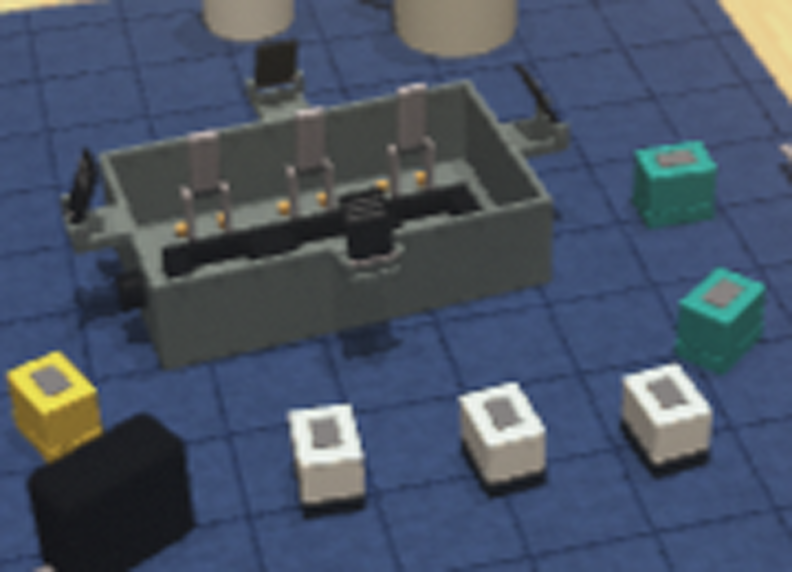

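```bash
cat >> h.py <<'E'
def labels(c,amin=40):
    "centroids of the label hole in each white block, and its top-face rect"
    h=c["hsv"]; m=((h[...,1]<40)&(h[...,2]>175)).astype(np.uint8); out=[]
    for q in blobs(m,amin):
        x,y,w,hh=cv2.boundingRect(q)
        if w>25 or hh>25 or y<150 or y>400 or x<150 or x>500: continue
        f=np.zeros_like(m); cv2.drawContours(f,[q],-1,1,-1); f[m>0]=0
        M=cv2.moments(f,True)
        if M["m00"]>3: out.append(((M["m10"]/M["m00"],M["m01"]/M["m00"]),cv2.minAreaRect(q)))
    return out
def yaw(p,q): d=q-p; return np.degrees(np.arctan2(d[1],d[0]))
E
python3 - <<'E'
from h import *
T,S=cam("top"),cam("side")
a=sorted(labels(T),key=lambda e:-e[0][1]); b=sorted(labels(S),key=lambda e:e[0][0])
for (l,r),(l2,r2) in zip(a,b):
    B=onz(T,cv2.boxPoints(r),.036)[:,:2]; e=[B[i+1]-B[i] for i in (0,1)]
    L=max(e,key=np.linalg.norm); print("relay tri",tri(T,l,S,l2).round(4),"rect",B.mean(0).round(4),"label@36",onz(T,l,.036)[0].round(4),"side",onz(S,l2,.036)[0].round(4),"long yaw",np.degrees(np.arctan2(L[1],L[0])).round(1),[np.linalg.norm(v).round(3) for v in e])
t=np.array([[108,505],[77,133],[298,107],[337,483]])/4.4+[195,200]
s=np.array([[105,153],[470,82],[550,193],[147,270]])/4.4+[210,160]
for i in range(4): print("corner",tri(T,t[i],S,s[i]).round(4))
P=onz(T,t,.056); print(P.round(4)); Q=onz(S,s,.056)
for X in (P,Q): print("box c",X.mean(0).round(4),"yaws",yaw(X[0],X[1]),yaw(X[3],X[2]),yaw(X[3],X[0])-90,yaw(X[2],X[1])-90)
k=onz(T,np.array([[236,411],[228,310],[218,213]])/4.4+[195,200],.005); print("pockets",k.round(4))
for n,c,w in (("T",T,(340,200,100,110)),("S",S,(265,280,160,110))):
    h=c["hsv"];x,y,ww,hh=w
    m=np.zeros(h.shape[:2],bool); m[y:y+hh,x:x+ww]=((h[...,1]<45)|(h[...,2]<60))[y:y+hh,x:x+ww]
    q=max(blobs(m,500),key=cv2.contourArea); R=cv2.approxPolyDP(q,6,True)[:,0]
    X=onz(c,R,.009); print("cover",R.tolist(),X.round(3).tolist())
    r=cv2.minAreaRect(q); print(r, onz(c,r[0],.009).round(4))
    m2=np.zeros(m.shape,bool); m2[y:y+hh,x:x+ww]=(h[...,2]<70)[y:y+hh,x:x+ww]
    g=max(blobs(m2,60),key=cv2.contourArea); print("grip",cv2.minAreaRect(g)); 
    if n=="T": gT=cv2.minAreaRect(g)[0]; B=onz(T,cv2.boxPoints(cv2.minAreaRect(g)),.034); print(B.round(4))
    else: print("tri",tri(T,gT,S,cv2.minAreaRect(g)[0]))
E
```

```text
relay tri [0.4794 0.0112 0.0366] rect [0.4798 0.0112] label@36 [0.4797 0.0112 0.036 ] side [0.479  0.0118 0.036 ] long yaw -91.0 [np.float64(0.039), np.float64(0.026)]
relay tri [0.5657 0.0028 0.0367] rect [0.566  0.0025] label@36 [0.5661 0.0027 0.036 ] side [0.5653 0.0035 0.036 ] long yaw -83.8 [np.float64(0.039), np.float64(0.029)]
relay tri [ 0.6481 -0.0045  0.0375] rect [ 0.6482 -0.0044] label@36 [ 0.6491 -0.0046  0.036 ] side [ 0.6476 -0.003   0.036 ] long yaw -82.7 [np.float64(0.039), np.float64(0.029)]
corner [0.4003 0.2501 0.057 ]
corner [0.6182 0.2709 0.0558]
corner [0.6294 0.1399 0.0624]
corner [0.4087 0.1179 0.0697]
[[0.3979 0.2501 0.056 ]
 [0.6171 0.2709 0.056 ]
 [0.6305 0.1404 0.056 ]
 [0.4082 0.1187 0.056 ]]
box c [0.5134 0.195  0.056 ] yaws 5.433243864280705 5.596558418092962 4.450604291920968 5.851307076722151
box c [0.5176 0.2024 0.056 ] yaws 4.907846854061196 3.0615303206876727 4.048172606872015 6.12853283202837
pockets [[0.457  0.1817 0.005 ]
 [0.518  0.1866 0.005 ]
 [0.5775 0.1928 0.005 ]]
cover [[401, 211], [355, 224], [380, 302], [427, 288]] [[0.672, -0.228, 0.009], [0.638, -0.103, 0.009], [0.428, -0.162, 0.009], [0.462, -0.286, 0.009]]
((390.740478515625, 256.4539794921875), (83.4410400390625, 50.4575080871582), 72.58203125) [[ 0.548  -0.1951  0.009 ]]
grip ((390.9500427246094, 255.3500213623047), (27.195585250854492, 7.273237705230713), 71.56504821777344)
[[ 0.578  -0.1734  0.034 ]
 [ 0.5839 -0.1918  0.034 ]
 [ 0.515  -0.211   0.034 ]
 [ 0.5093 -0.1928  0.034 ]]
cover [[411, 333], [369, 291], [275, 334], [310, 387]] [[0.67, -0.227, 0.009], [0.632, -0.104, 0.009], [0.426, -0.163, 0.009], [0.462, -0.289, 0.009]]
((343.4000244140625, 334.300048828125), (64.39875793457031, 122.08930969238281), 63.43495178222656) [[ 0.5486 -0.1969  0.009 ]]
grip ((343.0215148925781, 328.4898681640625), (13.936588287353516, 39.76446533203125), 64.65382385253906)
tri [ 0.54850361 -0.19394736  0.02208513]
```

```bash
cat >> h.py <<'E'
BX=np.array([.5142,.195]); BY=5.4
def box(x,y,z):
    a=np.radians(BY); return [BX[0]+(x*np.cos(a)-y*np.sin(a))/1e3,BX[1]+(x*np.sin(a)+y*np.cos(a))/1e3,z/1e3]
def phi():
    x,y,_,_=env.get_obs()["tool_rot"]; return 2*np.degrees(np.arctan2(y,x))
def go(*tg,ph):
    o=env.get_obs(); f=np.radians(phi())
    A=np.array([[np.cos(f),np.sin(f),0],[np.sin(f),-np.cos(f),0],[0,0,-1]])
    tw=(np.degrees(f)-ph+180)%360-180
    for t in tg: print("shift",((np.array(t)-o["tool_pos"])@A*1e3).round(1),"twist",round(tw,1))
def find():
    T=cam("top"); S=cam("side")
    for l,r in sorted(labels(T),key=lambda e:-e[0][1]):
        B=onz(T,cv2.boxPoints(r),.036)[:,:2]; L=max((B[1]-B[0],B[2]-B[1]),key=np.linalg.norm)
        print("relay",onz(T,l,.036)[0].round(4),"jaw yaw",((np.degrees(np.arctan2(L[1],L[0]))+180)%180-90).round(1))
    print([onz(S,l,.036)[0].round(3).tolist() for l,r in labels(S)])
E
python3 -c "
from h import *
go([.4795,.0114,.12],[.4795,.0114,.016],ph=89)"
```

```text
shift [ 434.3 -421.3  110.8] twist -62.5
shift [ 434.3 -421.3  214.8] twist -62.5
```

{"op": "send_rows", "data": {"targets": [434,-421,20,-62,-0.4,434,-421,20,-62,-0.4,434,-421,20,-62,-0.4,434,-421,20,-62,-0.4,434,-421,20,-62,-0.4,434,-421,20,-62,-0.4,434,-421,20,-62,-0.4,434,-421,20,-62,-0.4,434,-421,20,-62,-0.4,434,-421,20,-62,-0.4]}}

```text
t: 1.13
tool_pos: [0.4171, -0.1649, 0.2177]
tool_rot: [0.716, 0.698, 0.0, 0.0]
contact_force: [0.6, -0.3, 0.2]
width: 0.7
grip_force: 0.0
```

```bash
python3 -c "
from h import *
go([.4795,.0114,.12],[.4795,.0114,.016],ph=89); print(phi())"
```

```text
shift [177.8  58.   97.7] twist -0.4
shift [177.8  58.  201.7] twist -0.4
88.59279936508621
```

{"op": "send_rows", "data": {"targets": [178,58,98,0,-0.4,178,58,98,0,-0.4,178,58,98,0,-0.4,178,58,98,0,-0.4,178,58,98,0,-0.4,178,58,98,0,-0.4,178,58,98,0,-0.4,178,58,98,0,-0.4]}}

```text
t: 1.8
tool_pos: [0.4797, 0.0096, 0.1196]
tool_rot: [0.716, 0.698, -0.0, 0.0]
contact_force: [0.2, 0.3, -0.6]
width: 0.697
grip_force: 0.0
```

```bash
python3 -c "
from h import *
find()
go([.4795,.0114,.12],[.4795,.0114,.016],ph=89); print(phi(), env.get_obs()['tool_pos'])
S=cam('side'); crop(S,200,150,260,190,3,'pics/s2.png')"
```

```text
relay [ 0.6491 -0.0046  0.036 ] jaw yaw 7.3
[[0.566, 0.004, 0.036], [0.648, -0.003, 0.036]]
shift [ 2.9 -0.9  0.5] twist -0.6
shift [  2.9  -0.9 104.5] twist -0.6
88.38578919936778 [0.4803349  0.00847206 0.1205369 ]
```

View pics/s2.png

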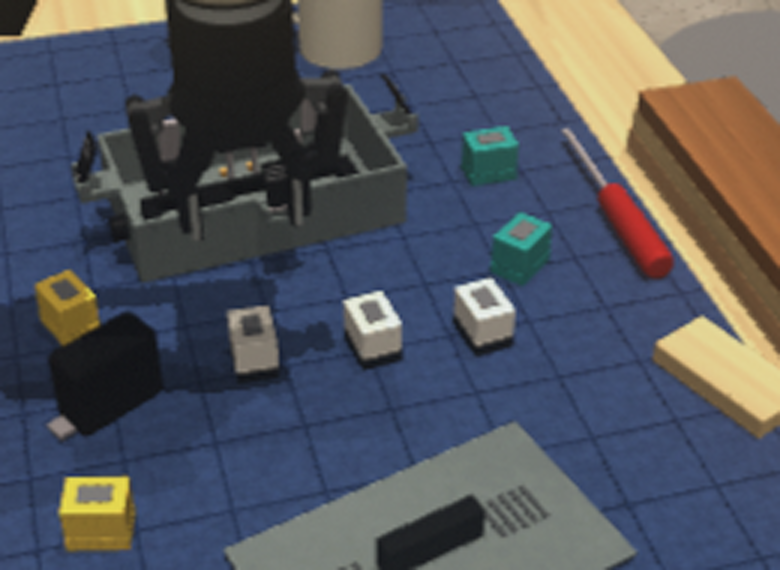

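The picture shows the open gripper above relay A, which is at crop (253,340). The relays still stand where I measured them, so I'll descend.

{"op": "send_rows", "data": {"targets": [2,-1,70,0,-0.4,2,-1,104,0,-0.4,2,-1,104,0,-0.4,2,-1,104,0,-0.4,2,-1,104,0,1,2,-1,104,0,1,2,-1,104,0,1,2,-1,104,0,1,2,-1,104,0,1,2,-1,104,0,1], "squeeze": 40}}

```text
t: 2.78
tool_pos: [0.4815, 0.011, 0.0182]
tool_rot: [0.716, 0.698, 0.001, 0.002]
contact_force: [-0.6, -0.4, 7.6]
width: 0.34
grip_force: 41.0
```

```bash
python3 -c "
from h import *
p=box(-60,-10,0)
go([.4795,.0114,.16],p[:2]+[.16],p[:2]+[.05],ph=95.4); print(phi(), env.get_obs()['tool_pos'],p)"
```

```text
shift [   0.4   -2.  -141.8] twist -6.9
shift [ 167.6  -30.6 -141.8] twist -6.9
shift [167.6 -30.6 -31.8] twist -6.9
88.47041906688425 [0.48147937 0.01099233 0.01816554] [np.float64(0.4554073652570003), np.float64(0.17939788155485833), 0.0]
```

{"op": "send_rows", "data": {"targets": [0,0,-42,0,1,0,0,-83,0,1,0,0,-122,0,1,42,-8,-122,-7,1,84,-16,-122,-7,1,125,-24,-122,-7,1,167,-31,-122,-7,1,167,-31,-122,-7,1,167,-31,-122,-7,1,167,-31,-122,-7,1]}}

```text
t: 3.62
tool_pos: [0.4521, 0.1794, 0.1378]
tool_rot: [0.672, 0.741, -0.0, 0.0]
contact_force: [0.3, -0.4, -0.9]
width: 0.343
grip_force: 40.2
```

```bash
python3 -c "
from h import *
p=box(-60,-10,0)
go(p[:2]+[.05],p[:2]+[.022],ph=95.4); print(phi(), env.get_obs()['tool_pos'],p)
T=cam('top');S=cam('side'); crop(T,195,210,100,120,4,'pics/t3.png');crop(S,210,130,150,120,4,'pics/s3.png')
im=np.hstack([cv2.imread('pics/t3.png'),cv2.resize(cv2.imread('pics/s3.png')[:,:],None,fx=.66,fy=1)]); cv2.imwrite('pics/c3.png',im);print(im.shape)"
```

```text
shift [-0.4  3.3 87.8] twist 0.2
shift [ -0.4   3.3 115.8] twist 0.2
95.55462363158523 [0.45212815 0.17943198 0.13779064] [np.float64(0.4554073652570003), np.float64(0.17939788155485833), 0.0]
(480, 796, 3)
```

View pics/c3.png

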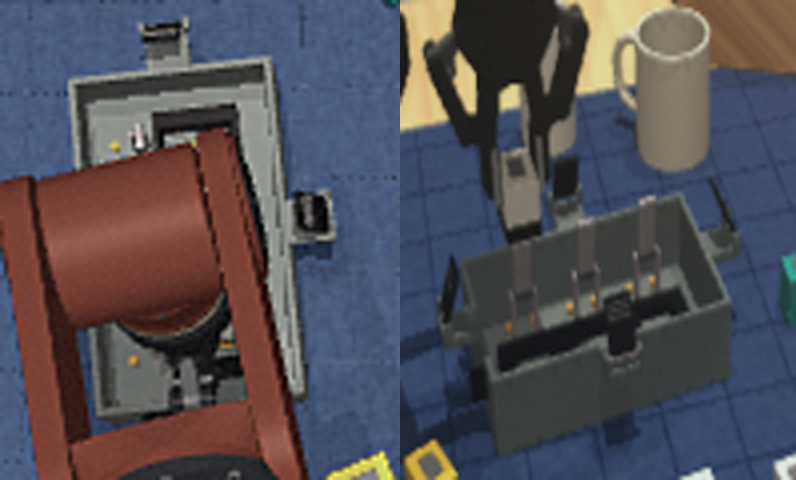

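The relay hangs upright in the jaws, at crop (515,185) in the side view. I'll go down to the mouth of the pocket and then in.

{"op": "send_rows", "data": {"targets": [0,3,40,0,1,0,3,75,0,1,0,3,95,0,1,0,3,102,0,1,0,3,107,0,1,0,3,112,0,1,0,3,114,0,1,0,3,114,0,1,0,3,114,0,1]}}

```text
t: 4.47
tool_pos: [0.4561, 0.179, 0.0336]
tool_rot: [0.673, 0.739, -0.003, -0.002]
contact_force: [-27.1, -4.4, 68.5]
width: 0.345
grip_force: 61.3
```

```bash
python3 -c "
from h import *
o=env.get_obs();print(o['tool_pos'],o['contact_force'],phi(),o['wrist_torque']);p=box(-60,-10,23);go(p,ph=95.4)"
```

```text
[0.45606479 0.17898996 0.0335978 ] [-27.0873813   -4.4121368   68.47627724] 95.35238297072343 [-1.09276975  5.40433914  0.04004161]
shift [ 0.5 -0.6 10.6] twist -0.0
```

{"op": "send_rows", "data": {"targets": [0,0,-8,0,1,0,0,-12,0,1,0,0,-12,0,1]}}

```text
t: 4.72
tool_pos: [0.4571, 0.1788, 0.0372]
tool_rot: [0.673, 0.739, 0.001, 0.001]
contact_force: [0.2, -0.2, -0.0]
width: 0.342
grip_force: 49.7
```

```bash
python3 -c "
from h import *
o=env.get_obs();print(o['tool_pos'],o['contact_force'],phi(),o['width'])
T=cam('top');S=cam('side'); crop(T,195,210,100,120,4,'pics/t4.png');crop(S,210,160,110,130,4,'pics/s4.png')
a=cv2.imread('pics/t4.png');b=cv2.imread('pics/s4.png')[:480]; cv2.imwrite('pics/c4.png',np.hstack([a[:,:350],b]))"
```

```text
[0.45714515 0.17876703 0.03716558] [ 0.23798903 -0.15830999 -0.00109866] 95.33063735502958 0.34249253247235556
```

View pics/c4.png

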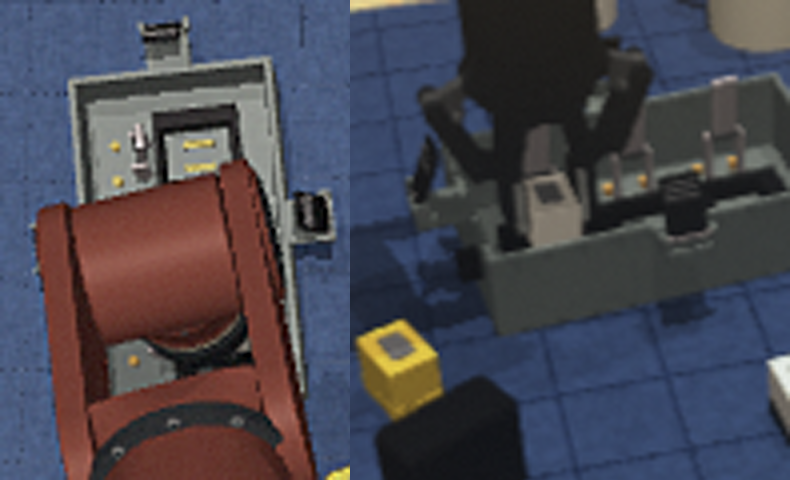

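The relay stands just at the mouth, at crop (550,205). The reaction was towards -x, so I'll shift -x slightly and press down gently.

{"op": "send_rows", "data": {"targets": [0,-2,0,0,1,0,-2,2,0,1,0,-2,4,0,1,0,-2,5,0,1,0,-2,5,0,1]}}

```text
t: 5.23
tool_pos: [0.4538, 0.179, 0.0343]
tool_rot: [0.672, 0.74, -0.002, -0.001]
contact_force: [-9.9, -4.5, 33.2]
width: 0.344
grip_force: 55.4
```

```bash
python3 -c "
from h import *
o=env.get_obs();print(o['tool_pos'],o['contact_force'],phi(),o['wrist_torque'])
S=cam('side');print([onz(S,l,.052)[0].round(4).tolist() for l,r in labels(S,25)])
s=np.array([[105,153],[470,82]])/4.4+[210,160];print(onz(S,s,.056))"
```

```text
[0.45375347 0.17895593 0.03427848] [-9.85802792 -4.45099569 33.23495978] 95.50339119243255 [-0.87733944  2.14848522  0.01076016]
[[0.5607, -0.0139, 0.052], [0.6411, -0.0207, 0.052]]
[[0.4046171  0.25246594 0.056     ]
 [0.61988511 0.27095062 0.056     ]]
```

```bash
python3 -c "
from h import *
S=cam('side');T=cam('top');print(onz(S,[[259.5,207.75]],.055))
h=S['hsv'];im=S['img'][195:225,235:290].copy()
cv2.imwrite('pics/s5.png',cv2.resize(S['img'][165:230,215:300,::-1],None,fx=9,fy=9,interpolation=cv2.INTER_CUBIC))
o=env.get_obs();print(o['tool_pos'])
# gold contact pins (strip floor / hinge screws) and pocket floors in top view
h=T['hsv'];m=(abs(h[...,0].astype(int)-24)<8)&(h[...,1]>110);m[:,:205]=0;m[:,275:]=0;m[:220]=0;m[320:]=0
for q in blobs(m,0.4): M=cv2.moments(q);u=(M['m10']/M['m00'],M['m01']/M['m00']);print(np.round(u,1),M['m00'],onz(T,u,.005).round(4))
"
```

```text
[[0.45673461 0.18225479 0.055     ]]
[0.45378816 0.17896955 0.03432355]
[228.  299.7] 1.0 [[0.4415 0.2357 0.005 ]]
[224.3 255. ] 1.0 [[0.5607 0.2465 0.005 ]]
[243.  251.5] 1.0 [[0.5692 0.1969 0.005 ]]
[223.5 246.5] 1.0 [[0.5838 0.249  0.005 ]]
[244.  245.5] 3.0 [[0.5855 0.1943 0.005 ]]
```

View pics/s5.png

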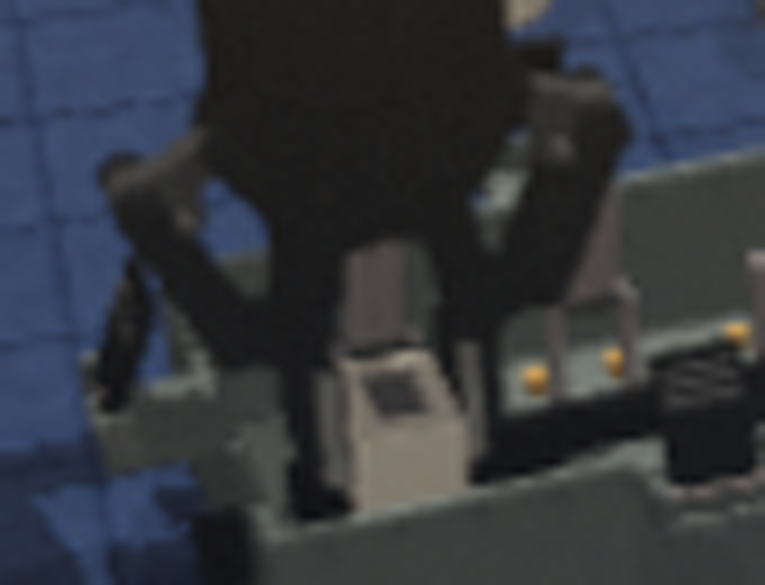

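{"op": "send_rows", "data": {"targets": [0,0,-6,0,1,1.5,3,-6,0,1,1.5,3,-6,0,1,1.5,3,-3,0,1,1.5,3,0,0,1,1.5,3,2,0,1,1.5,3,2,0,1], "squeeze": 40}}

```text
t: 5.97
tool_pos: [0.457, 0.1814, 0.0279]
tool_rot: [0.673, 0.74, 0.001, 0.001]
contact_force: [2.5, 0.9, -1.9]
width: 0.341
grip_force: 49.4
```

```bash
python3 -c "
from h import *
o=env.get_obs();print(o['tool_pos'],o['contact_force'],phi(),o['wrist_torque'])"
```

```text
[0.45697582 0.181436   0.02789606] [ 2.50096648  0.88080025 -1.86650921] 95.45529947134278 [ 0.06772127 -0.60027376  0.04601982]
```

It dropped in, so I'll go on down to the floor and release to a partial opening.

{"op": "send_rows", "data": {"targets": [0,0,4,0,1,0,0,7,0,1,0,0,8,0,1,0,0,8,0,1,0,0,8,0,0.05,0,0,8,0,0.05,0,0,8,0,0.05,0,0,-32,0,0.05,0,0,-72,0,0.05,0,0,-112,0,0.05]}}

```text
t: 6.8
tool_pos: [0.4531, 0.1807, 0.1391]
tool_rot: [0.673, 0.74, -0.003, -0.002]
contact_force: [1.6, -0.1, -0.0]
width: 0.476
grip_force: 0.0
```

```bash
sed -i 's/^BX=.*; /BX=np.array([.5161,.197]); /' h.py; python3 -c "
from h import *
find()
go([.5665,.0034,.14],ph=96); print(env.get_obs()['tool_pos'])"
```

```text
relay [0.5661 0.0027 0.036 ] jaw yaw 6.2
relay [ 0.6491 -0.0046  0.036 ] jaw yaw 7.3
[[0.566, 0.004, 0.036], [0.648, -0.003, 0.036]]
shift [-188.4   88.5    6.8] twist -0.5
[0.46045569 0.18255205 0.14684905]
```

{"op": "send_rows", "data": {"targets": [-188,88,4,0,-0.4,-188,88,4,0,-0.4,-188,88,4,0,-0.4,-188,88,4,0,-0.4,-188,88,4,0,-0.4,-188,88,4,0,-0.4,-188,88,4,0,-0.4,-188,88,4,0,-0.4]}}

```text
t: 7.57
tool_pos: [0.5596, 0.0029, 0.1345]
tool_rot: [0.673, 0.74, -0.001, -0.002]
contact_force: [-0.7, 0.4, -0.7]
width: 0.701
grip_force: 0.0
```

```bash
python3 -c "
from h import *
T=cam('top');S=cam('side');crop(T,205,215,70,110,5,'pics/a.png');crop(S,215,170,130,90,3.5,'pics/b.png')
a=cv2.imread('pics/a.png');b=cv2.imread('pics/b.png');z=np.zeros((550,805,3),np.uint8);z[:,:350]=a;z[:b.shape[0],350:]=b[:,:455];cv2.imwrite('pics/c5.png',z[:,:800])
find()
go([.5665,.003,.017],ph=96); print(env.get_obs()['tool_pos'])"
```

```text
relay [0.4598 0.1804 0.036 ] jaw yaw 5.4
[[0.648, -0.003, 0.036], [0.459, 0.189, 0.036]]
shift [ -1.6   6.  118.9] twist -0.4
[0.56041917 0.00398161 0.13594706]
```

View pics/c5.png

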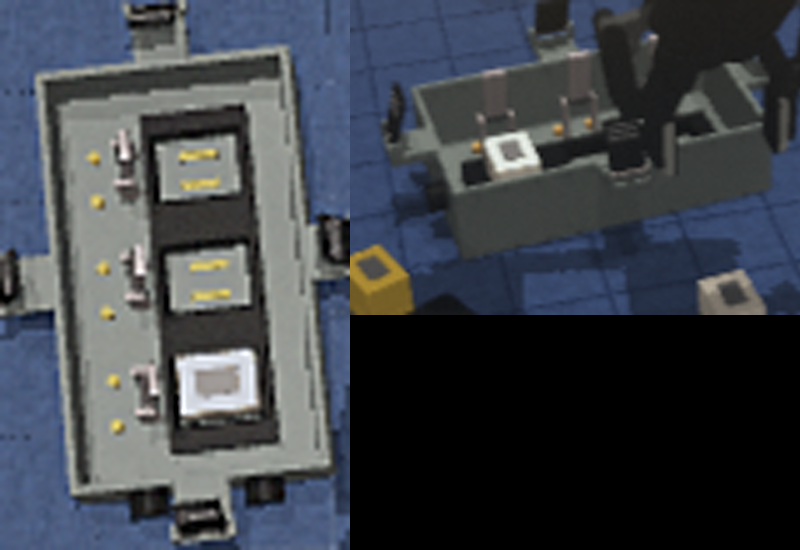

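Relay A is seated in pocket 0 (white top at crop (217,383)); pockets 1 and 2 are empty. Next is relay B.

{"op": "send_rows", "data": {"targets": [-1,6,40,0,-0.4,-1,6,80,0,-0.4,-1,6,119,0,-0.4,-1,6,119,0,-0.4,-1,6,119,0,1,-1,6,119,0,1,-1,6,119,0,1,-1,6,119,0,1,-1,6,119,0,1,-1,6,119,0,1], "squeeze": 70}}

```text
t: 8.6
tool_pos: [0.5702, 0.0019, 0.0206]
tool_rot: [0.673, 0.74, 0.002, 0.002]
contact_force: [-0.7, 0.8, 7.0]
width: 0.331
grip_force: 71.4
```

```bash
python3 -c "
from h import *
p=box(0,-10,0)
go(p[:2]+[.14],ph=95.4); print(env.get_obs()['tool_pos'],p)"
```

```text
shift [ 189.3  -35.3 -119.4] twist 0.1
[0.57018893 0.00194081 0.02063347] [np.float64(0.5170410831331852), np.float64(0.1870443803539692), 0.0]
```

{"op": "send_rows", "data": {"targets": [0,0,-41,0,1,0,0,-82,0,1,0,0,-121,0,1,47,-9,-121,0,1,88,-18,-121,0,1,130,-27,-121,0,1,170,-35,-121,0,1,188,-35,-121,0,1,188,-35,-121,0,1,188,-35,-121,0,1]}}

```text
t: 9.43
tool_pos: [0.5147, 0.187, 0.1393]
tool_rot: [0.671, 0.741, 0.0, 0.001]
contact_force: [-0.3, -0.6, -0.1]
width: 0.334
grip_force: 70.5
```

{"op": "send_rows", "data": {"targets": [0,0,0,0,1,0,0,0,0,1,0,0,0,0,1]}}

```text
t: 9.68
tool_pos: [0.5154, 0.1846, 0.1386]
tool_rot: [0.673, 0.739, -0.0, 0.0]
contact_force: [0.5, -0.1, -0.6]
width: 0.327
grip_force: 70.5
```

```bash
python3 -c "
from h import *
p=box(0,-10,0)
go(p[:2]+[.04],ph=95.4); print(env.get_obs()['tool_pos'],p)"
```

```text
shift [ 2.2  1.9 98.6] twist -0.1
[0.51535838 0.18463465 0.1386383 ] [np.float64(0.5170410831331852), np.float64(0.1870443803539692), 0.0]
```

{"op": "send_rows", "data": {"targets": [1,2,40,0,1,1,2,80,0,1,1,2,95,0,1,1,2,98,0,1,1,2,101,0,1,1,2,104,0,1,1,2,106,0,1,1,2,106,0,1]}}

```text
t: 10.35
tool_pos: [0.5149, 0.1853, 0.0381]
tool_rot: [0.673, 0.74, -0.005, -0.003]
contact_force: [-17.0, -4.7, 39.8]
width: 0.334
grip_force: 77.3
```

```bash
python3 -c "
from h import *
o=env.get_obs();print(o['tool_pos'],o['contact_force'],phi(),o['wrist_torque'])"
```

```text
[0.51493857 0.18530789 0.03810106] [-17.01135467  -4.73321315  39.7997898 ] 95.39781174979979 [-9.68651670e-01  4.05427224e+00  7.99742394e-04]
```

{"op": "send_rows", "data": {"targets": [0,0,-8,0,1,0.5,2.5,-8,0,1,0.5,2.5,-8,0,1,0.5,2.5,-4,0,1,0.5,2.5,-1,0,1,0.5,2.5,1,0,1,0.5,2.5,1,0,1]}}

```text
t: 10.93
tool_pos: [0.518, 0.1873, 0.0297]
tool_rot: [0.673, 0.74, -0.001, -0.001]
contact_force: [-0.1, -0.4, -1.2]
width: 0.328
grip_force: 71.5
```

```bash
python3 -c "
from h import *
o=env.get_obs();print(o['tool_pos'],o['contact_force'],phi(),o['wrist_torque'])"
```

```text
[0.51798726 0.18731388 0.02970429] [-0.09041319 -0.37172986 -1.21421439] 95.43914725511326 [0.02364821 0.02119022 0.02226286]
```

{"op": "send_rows", "data": {"targets": [0,0,4,0,1,0,0,6,0,1,0,0,6,0,1,0,0,6,0,0.05,0,0,6,0,0.05,0,0,6,0,0.05,0,0,-34,0,0.05,0,0,-74,0,0.05,0,0,-112,0,0.05,0,0,-112,0,0.05]}}

```text
t: 11.77
tool_pos: [0.5256, 0.1894, 0.1527]
tool_rot: [0.673, 0.74, 0.007, 0.005]
contact_force: [1.6, 0.1, 0.5]
width: 0.479
grip_force: 0.0
```

```bash
python3 -c "
from h import *
find()
go([.6495,-.004,.14],ph=97); print(env.get_obs()['tool_pos'])"
```

```text
relay [ 0.6491 -0.0046  0.036 ] jaw yaw 7.3
[[0.648, -0.003, 0.036]]
shift [-203.7  109.3    6.2] twist -1.5
[0.52128065 0.18833006 0.14622666]
```

{"op": "send_rows", "data": {"targets": [-42,22,4,0,-0.4,-84,44,4,0,-0.4,-204,110,4,-1.5,-0.4,-204,110,4,-1.5,-0.4,-204,110,4,-1.5,-0.4,-204,110,4,-1.5,-0.4,-204,110,4,-1.5,-0.4,-204,110,4,-1.5,-0.4,-204,110,4,-1.5,-0.4]}}

```text
t: 12.62
tool_pos: [0.6462, -0.0041, 0.1371]
tool_rot: [0.663, 0.749, -0.001, -0.002]
contact_force: [0.5, 0.2, 0.1]
width: 0.701
grip_force: 0.0
```

```bash
python3 -c "
from h import *
find()
go([.6495,-.004,.017],ph=97); print(env.get_obs()['tool_pos'])"
```

```text
relay [0.4601 0.1801 0.036 ] jaw yaw 5.4
relay [0.5196 0.1875 0.036 ] jaw yaw 5.4
[[0.459, 0.189, 0.036]]
shift [ -1.    2.9 121.1] twist 0.0
[ 0.64653205 -0.00336139  0.13806687]
```

{"op": "send_rows", "data": {"targets": [-0.5,3,40,0,-0.4,-0.5,3,80,0,-0.4,-0.5,3,120,0,-0.4,-0.5,3,120,0,-0.4,-0.5,3,120,0,1,-0.5,3,120,0,1,-0.5,3,120,0,1,-0.5,3,120,0,1,-0.5,3,120,0,1,-0.5,3,120,0,1]}}

```text
t: 13.55
tool_pos: [0.6537, -0.0051, 0.0229]
tool_rot: [0.663, 0.749, 0.002, 0.002]
contact_force: [-0.5, 1.5, 5.8]
width: 0.33
grip_force: 72.0
```

```bash
python3 -c "
from h import *
p=box(60,-10,0)
go(p[:2]+[.14],ph=95.4); print(env.get_obs()['tool_pos'],p)"
```

```text
shift [ 205.6  -52.4 -117.1] twist 1.6
[ 0.65368172 -0.00505276  0.02290809] [np.float64(0.57677480100937), np.float64(0.19269087915308006), 0.0]
```

{"op": "send_rows", "data": {"targets": [0,0,-41,0,1,0,0,-82,0,1,0,0,-118,0,1,42,-10,-118,1.5,1,83,-20,-118,1.5,1,124,-30,-118,1.5,1,165,-41,-118,1.5,1,205,-50,-118,1.5,1,205,-50,-118,1.5,1,205,-50,-118,1.5,1]}}

```text
t: 14.38
tool_pos: [0.5756, 0.1948, 0.1379]
tool_rot: [0.671, 0.741, 0.0, 0.0]
contact_force: [0.0, -0.3, -0.5]
width: 0.33
grip_force: 71.2
```

{"op": "send_rows", "data": {"targets": [0,0,0,0,1,0,0,0,0,1,0,0,0,0,1,0,0,0,0,1]}}

```text
t: 14.72
tool_pos: [0.5774, 0.191, 0.1376]
tool_rot: [0.673, 0.739, -0.0, 0.0]
contact_force: [-0.5, -0.8, -1.6]
width: 0.331
grip_force: 71.2
```

```bash
python3 -c "
from h import *
go([.5778,.1928,.042],ph=95.4); print(env.get_obs()['tool_pos'])"
```

```text
shift [ 1.7  0.6 95.6] twist -0.1
[0.57738772 0.19100903 0.13755177]
```

{"op": "send_rows", "data": {"targets": [1,1.5,40,0,1,1,1.5,80,0,1,1,1.5,92,0,1,1,1.5,95,0,1,1,1.5,98,0,1,1,1.5,101,0,1,1,1.5,104,0,1,1,1.5,104,0,1]}}

```text
t: 15.38
tool_pos: [0.5782, 0.1935, 0.0336]
tool_rot: [0.673, 0.74, 0.0, 0.0]
contact_force: [-0.1, -0.4, -1.0]
width: 0.329
grip_force: 72.2
```

```bash
python3 -c "
from h import *
o=env.get_obs();print(o['tool_pos'],o['contact_force'],phi(),o['wrist_torque'])"
```

```text
[0.57816724 0.19351798 0.03362868] [-0.06321583 -0.43263447 -1.04352628] 95.44512985126157 [ 0.00382666 -0.00669974 -0.0138622 ]
```

{"op": "send_rows", "data": {"targets": [0,0,4,0,1,0,0,6,0,1,0,0,6,0,1,0,0,6,0,0.05,0,0,6,0,0.05,0,0,6,0,0.05,0,0,-34,0,0.05,0,0,-74,0,0.05,0,0,-112,0,0.05,0,0,-112,0,0.05]}}

```text
t: 16.22
tool_pos: [0.5848, 0.1952, 0.1557]
tool_rot: [0.673, 0.74, 0.007, 0.005]
contact_force: [1.3, 0.3, 1.3]
width: 0.476
grip_force: 0.0
```

```bash
python3 -c "
from h import *
go(box(60,45,140),box(60,45,72),box(60,5,72),ph=95.4); print(env.get_obs()['tool_pos'])"
```

```text
shift [53.3 -8.2 15.7] twist 0.1
shift [53.3 -8.2 83.7] twist 0.1
shift [13.3 -8.2 83.7] twist 0.1
[0.58479314 0.19517856 0.15574235]
```

{"op": "send_rows", "data": {"targets": [20,-3,5,0,1,53,-8,15,0,1,53,-8,15,0,1,53,-8,15,0,1,53,-8,15,0,1,53,-8,15,0,1,53,-8,15,0,1,53,-8,15,0,1]}}

```text
t: 16.88
tool_pos: [0.5656, 0.245, 0.1308]
tool_rot: [0.673, 0.74, 0.0, 0.0]
contact_force: [-1.6, 0.4, 0.5]
width: -0.004
grip_force: 0.0
```

```bash
sed -i 's/^BX=.*; /BX=np.array([.5167,.1973]); /' h.py; python3 -c "
from h import *
find()
go(box(60,45,76),box(60,37,76),box(60,5,49),ph=95.4); print(env.get_obs()['tool_pos'])"
```

```text
relay [0.4598 0.1804 0.036 ] jaw yaw -1.0
relay [0.5773 0.1944 0.036 ] jaw yaw 5.4
[[0.578, 0.203, 0.036]]
shift [ 2.   6.9 54.7] twist 0.0
shift [-6.   6.9 54.7] twist 0.0
shift [-38.    6.9  81.7] twist 0.0
[0.56548093 0.24510069 0.13073772]
```

{"op": "send_rows", "data": {"targets": [2,7,30,0,1,2,7,55,0,1,-5,7,55,0,1,-16,7,55.5,0,1,-25,7,60,0,1,-31,7,65,0,1,-35,7,72,0,1,-37,7,78,0,1,-38,7,82,0,1,-38,7,82.5,0,1]}}

```text
t: 17.82
tool_pos: [0.5773, 0.2075, 0.049]
tool_rot: [0.673, 0.74, 0.001, 0.001]
contact_force: [0.6, -3.5, 7.4]
width: 0.004
grip_force: 3.4
```

```bash
python3 -c "
from h import *
o=env.get_obs();print(o['tool_pos'],o['contact_force'],phi(),o['wrist_torque'])
go(box(60,5,49),box(60,5,90),box(0,45,90),ph=95.4)"
```

```text
[0.57733299 0.20754378 0.0490173 ] [ 0.56294915 -3.54327056  7.38279263] 95.45853440082813 [-0.63830596 -0.06395946 -0.01502048]
shift [ 0.5 -1.3  0. ] twist 0.1
shift [  0.5  -1.3 -41. ] twist 0.1
shift [ 40.6 -61.3 -41. ] twist 0.1
```

{"op": "send_rows", "data": {"targets": [0,0,-40,0,1,0,0,-52,0,1,20,-30,-52,0,1,41,-60,-52,0,1,41,-60,-52,0,1,41,-60,-52,0,1,41,-60,-52,0,1,41,-60,-52,0,1]}}

```text
t: 18.48
tool_pos: [0.5133, 0.2435, 0.1004]
tool_rot: [0.673, 0.74, 0.001, 0.001]
contact_force: [0.7, -0.4, 0.9]
width: 0.0
grip_force: 0.0
```

```bash
python3 -c "
from h import *
o=env.get_obs();print(o['tool_pos'],o['contact_force'],phi())
go(box(0,45,76),box(0,5,49),ph=95.4)"
```

```text
[0.51330216 0.24352474 0.10038063] [ 0.71169303 -0.38023854  0.90045086] 95.44539888818558
shift [-1.3 -1.  24.4] twist 0.0
shift [-41.3  -1.   51.4] twist 0.0
```

{"op": "send_rows", "data": {"targets": [-1,-1,24.5,0,1,-9,-1,24.5,0,1,-19,-1,25,0,1,-28,-1,29.5,0,1,-34,-1,34.5,0,1,-38.5,-1,41.5,0,1,-40.5,-1,47.5,0,1,-41,-1,51.5,0,1,-41,-1,52.5,0,1,-41,-1,52.5,0,1]}}

```text
t: 19.32
tool_pos: [0.5161, 0.2015, 0.0489]
tool_rot: [0.672, 0.74, -0.001, 0.001]
contact_force: [-1.8, -4.2, 9.2]
width: -0.002
grip_force: 4.6
```

```bash
python3 -c "
from h import *
o=env.get_obs();print(o['tool_pos'],o['contact_force'],phi())
go(box(-60,45,100),ph=95.4)"
```

```text
[0.51605969 0.2014789  0.04890702] [-1.82760626 -4.20954123  9.17725984] 95.5153242723337
shift [ 40.9 -59.7 -51.1] twist 0.1
```

{"op": "send_rows", "data": {"targets": [0,0,-40,0,1,0,0,-52,0,1,20,-30,-52,0,1,40,-60,-52,0,1,40,-60,-52,0,1,40,-60,-52,0,1,40,-60,-52,0,1,40,-60,-52,0,1]}}

```text
t: 19.98
tool_pos: [0.4526, 0.2367, 0.0998]
tool_rot: [0.673, 0.74, 0.001, 0.001]
contact_force: [1.3, -0.2, -0.1]
width: -0.002
grip_force: 0.0
```

```bash
python3 -c "
from h import *
o=env.get_obs();print(o['tool_pos'],o['contact_force'],phi())
go(box(-60,45,76),box(-60,5,49),ph=95.4)"
```

```text
[0.45264442 0.23671365 0.09980374] [ 1.32881189 -0.18179161 -0.146867  ] 95.4447733945925
shift [-0.3  0.1 23.8] twist 0.0
shift [-40.3   0.   50.8] twist 0.0
```

{"op": "send_rows", "data": {"targets": [0,0,24,0,1,-8,0,24,0,1,-18,0,24.5,0,1,-27,0,29,0,1,-33,0,34,0,1,-37.5,0,41,0,1,-39.5,0,47,0,1,-40,0,51,0,1,-40,0,52,0,1,-40,0,52,0,1]}}

```text
t: 20.82
tool_pos: [0.4562, 0.1959, 0.0489]
tool_rot: [0.672, 0.74, -0.001, 0.001]
contact_force: [-1.8, -6.0, 10.8]
width: 0.002
grip_force: 5.4
```

{"op": "send_rows", "data": {"targets": [0,0,-41,0,1,0,0,-82,0,1,-42,0,-92,0,-0.3,-84,0,-92,0,-0.3,-126,0,-92,0,-0.3,-168,0,-92,0,-0.3,-210,0,-92,0,-0.3,-240,0,-92,0,-0.3,-240,0,-92,0,-0.3]}}

```text
t: 21.57
tool_pos: [0.4791, -0.0473, 0.1398]
tool_rot: [0.675, 0.738, -0.001, 0.002]
contact_force: [-1.0, -0.1, 1.0]
width: 0.648
grip_force: 0.0
```

```bash
cat >> h.py <<'E'
def cover(c,w):
    x,y,a,b=w; h=c["hsv"]; s=np.zeros(h.shape[:2],bool); s[y:y+b,x:x+a]=1
    g=max(blobs(s&(h[...,2]<70),60),key=cv2.contourArea)
    q=cv2.convexHull(max(blobs(s&((h[...,1]<45)|(h[...,2]<60)),500),key=cv2.contourArea))
    return cv2.minAreaRect(g),cv2.approxPolyDP(q,6,True)[:,0]
E
python3 -c "
from h import *
o=env.get_obs();print(o['tool_pos'],o['contact_force'],phi())
T=cam('top');S=cam('side');crop(T,200,190,240,125,3.3,'pics/a.png');crop(S,215,160,130,90,3,'pics/b.png')
a=cv2.imread('pics/a.png');b=cv2.imread('pics/b.png');z=np.zeros((a.shape[0]+b.shape[0]-100,800,3),np.uint8);z[:a.shape[0],:792]=a;z=z[:600];k=z.shape[0]-a.shape[0];z[a.shape[0]:,:b.shape[1]]=b[:k];cv2.imwrite('pics/c6.png',z)
gt,qt=cover(T,(340,200,100,110));gs,qs=cover(S,(265,280,160,110))
print(gt,qt.tolist(),gs,qs.tolist(),tri(T,gt[0],S,gs[0]))
"
```

```text
[ 0.47909665 -0.04733487  0.13982454] [-1.04461657 -0.09218433  0.98644784] 95.1527712658385
((352.2161560058594, 269.9006652832031), (23.617984771728516, 62.96604919433594), 10.539183616638184) [[390, 202], [415, 278], [369, 292], [344, 215]] ((285.0, 289.0), (18.0, 40.0), 90.0) [[417, 317], [321, 368], [286, 320], [375, 280]] [ 0.49090094 -0.08880692  0.04957564]
```

View pics/c6.png

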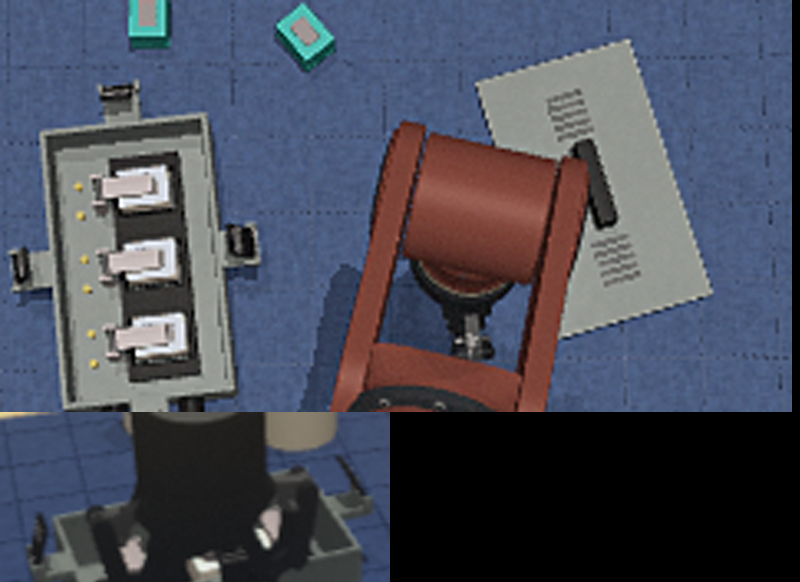

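The picture shows all three levers shut over the seated relays. The cover has been knocked a few centimetres aside; its centre is now near top pixel (380,247).

```bash
cat >> h.py <<'E'
def covfit(c,q):
    X=onz(c,q,.009)[:,:2].astype(np.float32)*1e3; r=cv2.minAreaRect(X); B=cv2.boxPoints(r)
    L=max((B[1]-B[0],B[2]-B[1]),key=np.linalg.norm); return np.round(r[0],1),np.round(r[1],1),(np.degrees(np.arctan2(L[1],L[0]))+90)%180-90
E
python3 -c "
from h import *
T=cam('top');S=cam('side')
gt,qt=cover(T,(335,190,110,120));gs,qs=cover(S,(265,270,165,110))
print(covfit(T,qt),covfit(S,qs))
m=(T['hsv'][...,2]<70);m[:,:372]=0;m[:,395:]=0;m[:225]=0;m[265:]=0
print([(cv2.minAreaRect(b),onz(T,cv2.minAreaRect(b)[0],.034)) for b in blobs(m,40)])
go([.573,-.166,.16],ph=15.5)"
```

```text
(array([ 575.9, -165.6]), array([216.4, 129.7]), np.float32(15.164543)) (array([ 573.7, -164.8]), array([218.5, 129.4]), np.float32(17.470924))
[(((378.8463134765625, 245.68006896972656), (27.202198028564453, 8.63243293762207), 72.47443389892578), array([[ 0.57268776, -0.161807  ,  0.034     ]]))]
shift [-133.3   83.   -21. ] twist 80.0
```

{"op": "send_rows", "data": {"targets": [-133,85,-15,80,-0.3,-133,85,-15,80,-0.3,-133,85,-15,80,-0.3,-133,85,-15,80,-0.3,-133,85,-15,80,-0.3,-133,85,-15,80,-0.3,-133,85,-15,80,-0.3,-133,85,-15,80,-0.3,-133,85,-15,80,-0.3,-133,85,-15,80,-0.3]}}

```text
t: 22.6
tool_pos: [0.5755, -0.1639, 0.1539]
tool_rot: [0.979, 0.205, -0.0, -0.0]
contact_force: [-0.3, -0.3, 0.4]
width: 0.65
grip_force: 0.0
```

{"op": "send_rows", "data": {"targets": [0,0,0,8,-0.3,0,0,0,8,-0.3,0,0,0,8,-0.3,0,0,0,8,-0.3]}}

```text
t: 22.93
tool_pos: [0.5754, -0.165, 0.1543]
tool_rot: [0.99, 0.14, -0.0, -0.0]
contact_force: [-0.0, -0.2, 1.0]
width: 0.651
grip_force: 0.0
```

```bash
python3 -c "
from h import *
T=cam('top');S=cam('side')
gs,qs=cover(S,(265,270,165,110)); print(qs.tolist(),covfit(S,qs))
go([.5755,-.165,.014],ph=16);print(env.get_obs()['tool_pos'],phi())"
```

```text
[[417, 317], [321, 368], [284, 319], [377, 279]] (array([ 573.6, -162.6]), array([218.5, 132. ]), np.float32(17.033432))
shift [  0.2  -0.5 140.4] twist -0.0
[ 0.57540848 -0.16557886  0.15442824] 15.98869910510378
```

{"op": "send_rows", "data": {"targets": [0,0,41,0,-0.3,0,0,82,0,-0.3,0,0,120,0,-0.3,0,0,138,0,-0.3,0,0,138,0,-0.3,0,0,138,0,1,0,0,138,0,1,0,0,138,0,1,0,0,138,0,1,0,0,138,0,1], "squeeze": 90}}

```text
t: 23.87
tool_pos: [0.5778, -0.1671, 0.0197]
tool_rot: [0.99, 0.138, 0.002, 0.001]
contact_force: [-0.9, 0.9, 7.8]
width: 0.156
grip_force: 90.3
```

{"op": "send_rows", "data": {"targets": [0,0,0,0,1,0,0,-3,0,1,0,0,-20,0,1,0,0,-60,0,1,0,0,-100,0,1,0,0,-140,0,1,0,0,-145,0,1,0,0,-145,0,1,0,0,-145,0,1]}}

```text
t: 24.62
tool_pos: [0.5748, -0.1661, 0.1614]
tool_rot: [0.99, 0.138, -0.0, 0.0]
contact_force: [-0.8, 0.4, -2.9]
width: 0.16
grip_force: 89.2
```

```bash
python3 -c "
from h import *
p=box(0,0,160)
go(p,ph=5.5);print(env.get_obs()['tool_pos'],phi(),p)
S=cam('side');T=cam('top');a=T['img'][150:390,180:460,::-1];b=S['img'][90:330,200:480,::-1];cv2.imwrite('pics/c7.png',cv2.resize(np.hstack([a,b]),None,fx=1.42,fy=1.42))"
```

```text
shift [  43.3 -365.5    1.4] twist 10.3
[ 0.57482554 -0.16610651  0.16138952] 15.846520088954678 [np.float64(0.5167), np.float64(0.1973), 0.16]
```

View pics/c7.png

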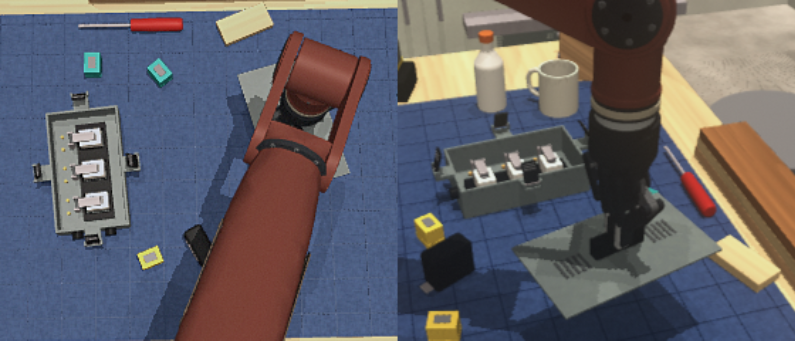

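{"op": "send_rows", "data": {"targets": [5,-40,0,1,1,10,-80,0,2,1,15,-120,0,3,1,20,-160,0,4,1,25,-200,0,6,1,30,-240,0,8,1,35,-280,0,10,1,40,-320,0,10.3,1,43,-345,0,10.3,1,43,-365,0,10.3,1]}}

```text
t: 25.55
tool_pos: [0.5144, 0.1988, 0.1584]
tool_rot: [0.999, 0.049, -0.003, 0.0]
contact_force: [0.1, -0.6, -2.5]
width: 0.162
grip_force: 89.3
```

{"op": "send_rows", "data": {"targets": [0,0,0,0,1,0,0,0,0,1,0,0,0,0,1,0,0,0,0,1]}}

```text
t: 25.88
tool_pos: [0.5166, 0.1954, 0.1603]
tool_rot: [0.999, 0.048, -0.001, 0.0]
contact_force: [-0.4, 0.2, -2.5]
width: 0.163
grip_force: 89.3
```

```bash
python3 -c "
from h import *
p=box(0,0,110)
go(p,ph=5.5);print(env.get_obs()['tool_pos'],phi(),p)
S=cam('side');T=cam('top');a=cv2.resize(T['img'][195:330,180:300,::-1],None,fx=3.3,fy=3.3,interpolation=2);b=cv2.resize(S['img'][110:245,220:365,::-1],None,fx=2.7,fy=3.3,interpolation=2);z=np.hstack([a,b]);print(z.shape,a.shape);cv2.imwrite('pics/c8.png',z)"
```

```text
shift [ 0.2 -1.9 50.3] twist -0.0
[0.51664806 0.19539405 0.160282  ] 5.471019559711385 [np.float64(0.5167), np.float64(0.1973), 0.11]
(446, 788, 3) (446, 396, 3)
```

View pics/c8.png

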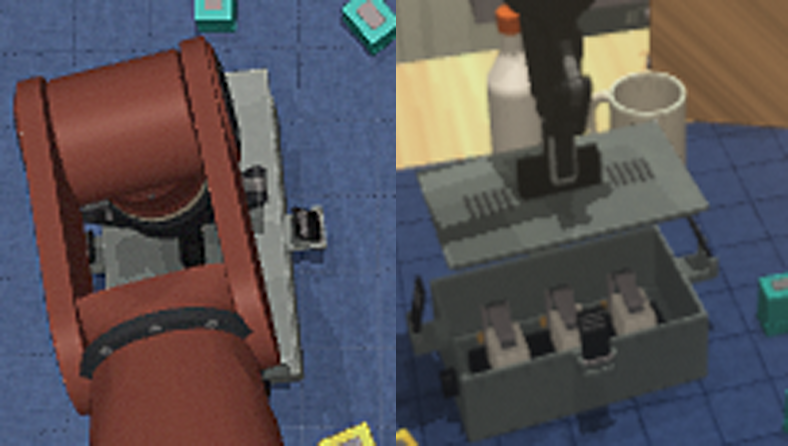

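```bash
python3 -c "
from h import *
S=cam('side')
q=(np.array([[418,177],[655,128],[707,208],[448,265]])-[396,0])/[2.7,3.3]+[220,110]
X=onz(S,q,.1496);print(X.round(4),X.mean(0).round(4),yaw(X[0],X[1]),yaw(X[3],X[2]),np.linalg.norm(X[1]-X[0]),np.linalg.norm(X[2]-X[3]))
h=S['hsv'];m=((h[...,1]<60)&(h[...,2]>70)&(h[...,2]<190));m[:140]=0;m[195:]=0;m[:,:222]=0;m[:,340:]=0
for b in blobs(m,400): r=cv2.minAreaRect(b);print(cv2.approxPolyDP(cv2.convexHull(b),3,True)[:,0].tolist())
m=(h[...,2]<50);m[:150]=0;m[172:]=0;m[:,:255]=0;m[:,310:]=0
for b in blobs(m,100): print(cv2.boundingRect(b),onz(S,np.array(cv2.approxPolyDP(cv2.convexHull(b),2,True)[:,0]),.166).round(3).tolist())
"
```

```text
[[0.4015 0.2413 0.1496]
 [0.615  0.2567 0.1496]
 [0.628  0.1353 0.1496]
 [0.4121 0.1216 0.1496]] [0.5142 0.1887 0.1496] 4.11436875798974 3.6256561066866047 0.2139865971988137 0.2163696620221965
[[330, 147], [335, 192], [245, 192], [237, 185], [292, 140], [326, 140]]
[[274, 145], [265, 172], [237, 178], [222, 161], [254, 140], [271, 140]]
(265, 150, 31, 21) [[0.551, 0.201, 0.166], [0.541, 0.167, 0.166], [0.478, 0.166, 0.166], [0.484, 0.215, 0.166], [0.513, 0.247, 0.166], [0.536, 0.24, 0.166]]
```

The cover hangs level over the box, with side-view corners at crop (418,177), (655,128), (707,208) and (448,265). I'll lower it to just above the rim and compare edges there.

{"op": "send_rows", "data": {"targets": [1,-2,20,0,1,2,-2,45,0,1,2,-2,65,0,1,2,-2,72,0,1,2,-2,72,0,1,2,-2,72,0,1,2,-2,72,0,1]}}

```text
t: 26.62
tool_pos: [0.5204, 0.1989, 0.0912]
tool_rot: [0.999, 0.048, 0.001, -0.0]
contact_force: [-0.2, -0.2, -2.5]
width: 0.158
grip_force: 89.3
```

```bash
python3 -c "
from h import *
p=box(0,0,71)
go(p,ph=5.5);o=env.get_obs();print(o['tool_pos'],o['contact_force'],phi(),p)
S=cam('side');b=cv2.resize(S['img'][155:240,220:345,::-1],None,fx=6.3,fy=6.3,interpolation=2);print(b.shape);cv2.imwrite('pics/c9.png',b)"
```

```text
shift [-3.8  1.2 20.2] twist 0.0
[0.52036044 0.19890351 0.09115692] [-0.20851186 -0.21960046 -2.51372144] 5.511471801676767 [np.float64(0.5167), np.float64(0.1973), 0.071]
(536, 788, 3)
```

View pics/c9.png

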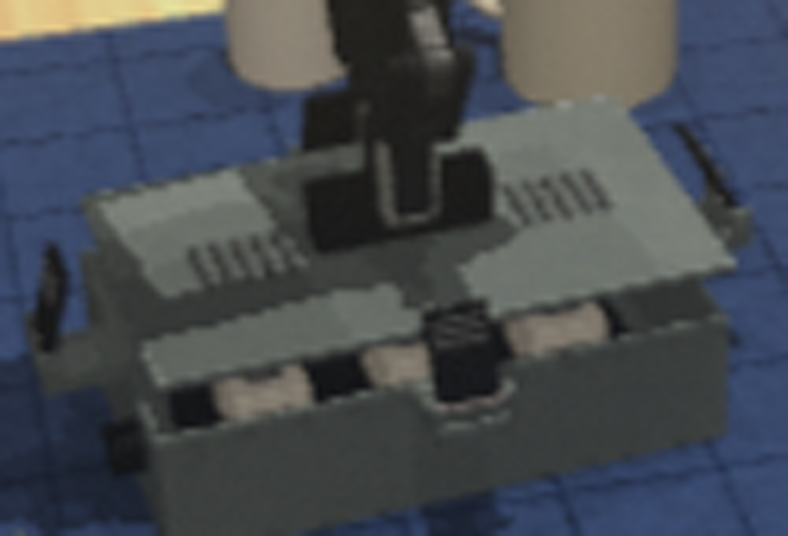

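```bash
python3 -c "
from h import *
S=cam('side')
f=lambda p:np.array(p)/6.3+[220,155]
c=onz(S,f([[155,386],[735,265],[605,96],[88,198]]),.0805);b=onz(S,f([[150,432],[727,320]]),.056)
print(c.round(4),b.round(4),(c[:2]-b).round(4), yaw(c[0],c[1]),yaw(b[0],b[1]),c.mean(0))
print(proj(S,[box(-110,-66,56),box(110,-66,56),box(110,66,56),box(-110,66,56)])*1)
print((proj(S,[box(-110,-66,56),box(110,-66,56)])-[220,155])*6.3)"
```

```text
[[0.4161 0.1219 0.0805]
 [0.6343 0.1408 0.0805]
 [0.6184 0.272  0.0805]
 [0.4077 0.2511 0.0805]] [[0.4125 0.1286 0.056 ]
 [0.6316 0.141  0.056 ]] [[ 0.0035 -0.0068  0.0245]
 [ 0.0027 -0.0002  0.0245]] 4.9607605040867 3.2347934550322357 [0.5191004  0.19643517 0.0805    ]
[[244.62948385 225.42440844]
 [335.6075311  205.52761605]
 [316.62672261 178.15572329]
 [232.36654575 194.94997834]]
[[155.16574827 443.67377316]
 [728.32744594 318.32398109]]
```

The cover (right front corner at crop (735,265)) sits about 2.5 mm too far +x of the box rim (corner at (727,320)). I'll correct that and lower.

{"op": "send_rows", "data": {"targets": [-2.5,1,0,0,1,-2.5,1,6,0,1,-2.5,1,10,0,1,-2.5,1,13,0,1,-2.5,1,16,0,1,-2.5,1,18,0,1,-2.5,1,19,0,1,-2.5,1,19,0,1]}}

```text
t: 27.38
tool_pos: [0.5163, 0.1976, 0.0707]
tool_rot: [0.999, 0.048, -0.0, 0.0]
contact_force: [-1.9, -0.4, 1.0]
width: 0.159
grip_force: 89.8
```

```bash
python3 -c "
from h import *
o=env.get_obs();print(o['tool_pos'],o['contact_force'],o['wrist_torque'],phi(),o['tool_rot'])"
```

```text
[0.51629746 0.19757349 0.07073962] [-1.91755373 -0.44249728  1.00559567] [-0.12568144  0.25965353  0.04524618] 5.5459173167407325 [ 9.98828998e-01  4.83783633e-02 -3.95602155e-04  1.01966810e-04]
```

{"op": "send_rows", "data": {"targets": [0,0,0,0,0.2,0,0,0,0,0.2,0,0,0,0,0.2,0,0,-10,0,0.2,0,0,-40,0,0.2,0,0,-80,0,0.2,0,0,-80,0,0.2,0,0,-80,0,1,0,0,-80,0,1,0,0,-80,0,1]}}

```text
t: 28.22
tool_pos: [0.5156, 0.1973, 0.1496]
tool_rot: [0.999, 0.048, -0.001, 0.0]
contact_force: [-1.1, 0.2, -0.9]
width: 0.001
grip_force: 0.0
```

```bash
python3 -c "
from h import *
go(box(155,0,150),ph=5.5);o=env.get_obs();print(o['tool_pos'],o['contact_force'])
S=cam('side');b=cv2.resize(S['img'][150:240,215:345,::-1],None,fx=6,fy=6,interpolation=2);cv2.imwrite('pics/c10.png',b)"
```

```text
shift [156.1   0.5  -0.4] twist 0.0
[0.51555926 0.19734805 0.14962609] [-1.11846886  0.16168167 -0.8959094 ]
```

View pics/c10.png

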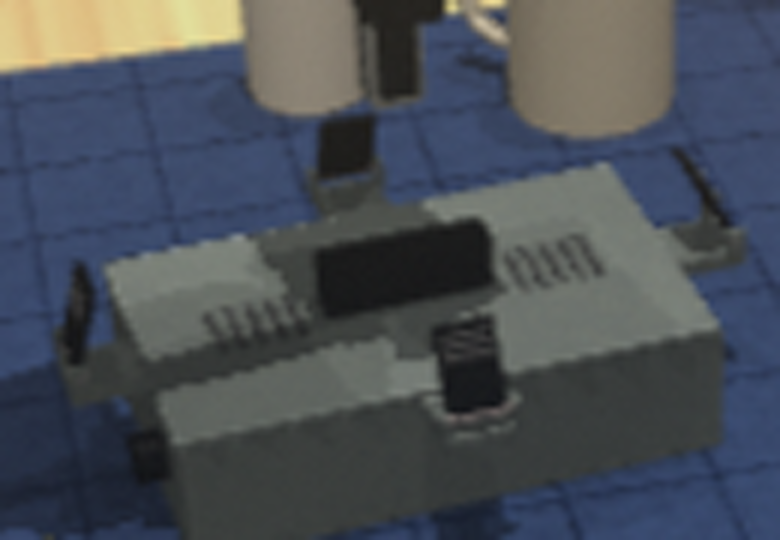

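The cover lies flush on the box, its edges lining up with the rim (right front corner at (720,328)). All four tabs are still up. Tab 0 comes first.

{"op": "send_rows", "data": {"targets": [40,0,0,0,1,80,0,0,0,1,120,0,0,0,1,156,0,0,0,1,156,0,20,0,1,156,0,40,0,1,156,0,40,0,1,156,0,40,0,1,156,0,40,0,1,156,0,40,0,1]}}

```text
t: 29.1
tool_pos: [0.6722, 0.2129, 0.1118]
tool_rot: [0.999, 0.048, 0.001, -0.0]
contact_force: [-0.0, 0.0, 0.1]
width: -0.003
grip_force: 0.0
```

```bash
python3 -c "
from h import *
go(box(155,0,82),box(129,0,65),ph=5.5);o=env.get_obs();print(o['tool_pos'],o['contact_force'])"
```

```text
shift [-1.3  0.9 29.8] twist 0.1
shift [-27.3   0.8  46.8] twist 0.1
[0.67220929 0.21286768 0.11184121] [-0.01576655  0.02374553  0.0874704 ]
```

{"op": "send_rows", "data": {"targets": [-1,1,30,0,1,-15,1,31,0,1,-19,1,34,0,1,-23,1,37,0,1,-25.5,1,41,0,1,-27,1,44.5,0,1,-27.5,1,47,0,1,-27.5,1,48,0,1,-27.5,1,48,0,1,-27.5,1,48,0,1]}}

```text
t: 29.93
tool_pos: [0.6451, 0.2089, 0.0651]
tool_rot: [0.999, 0.048, 0.001, 0.0]
contact_force: [-2.7, -2.3, 5.8]
width: -0.002
grip_force: 2.9
```

```bash
python3 -c "
from h import *
go(box(129,0,65),box(129,0,130),box(-155,0,130),ph=5.5);o=env.get_obs();print(o['tool_pos'],o['contact_force'])"
```

```text
shift [ 0.1 -0.5  0.1] twist 0.0
shift [  0.1  -0.5 -64.9] twist 0.0
shift [-283.9   -1.2  -64.9] twist 0.0
[0.64508997 0.20891031 0.06513322] [-2.65038352 -2.29822426  5.82220834]
```

{"op": "send_rows", "data": {"targets": [0,0,2,0,1,0,0,2,0,1,0,0,-35,0,1,0,0,-66,0,1,-41,0,-66,0,1,-82,0,-66,0,1,-123,0,-66,0,1,-164,0,-66,0,1,-205,0,-66,0,1,-246,0,-66,0,1]}}

```text
t: 30.77
tool_pos: [0.3975, 0.1853, 0.1289]
tool_rot: [0.999, 0.048, -0.0, -0.0]
contact_force: [-0.2, 0.7, 0.2]
width: -0.003
grip_force: 0.0
```

{"op": "send_rows", "data": {"targets": [-38,-1,0,0,1,-38,-1,15,0,1,-38,-1,15,0,1,-38,-1,15,0,1,-38,-1,15,0,1,-38,-1,15,0,1]}}

```text
t: 31.27
tool_pos: [0.3636, 0.183, 0.1146]
tool_rot: [0.999, 0.048, 0.001, -0.0]
contact_force: [0.5, 0.0, -0.2]
width: 0.003
grip_force: 0.0
```

```bash
python3 -c "
from h import *
go(box(-155,0,82),box(-129,0,65),ph=5.5);o=env.get_obs();print(o['tool_pos'],o['contact_force'])"
```

```text
shift [-1.2  0.2 32.6] twist 0.0
shift [24.8  0.2 49.6] twist 0.0
[0.36360114 0.18301933 0.11460306] [ 0.51162439  0.00707909 -0.16170166]
```

{"op": "send_rows", "data": {"targets": [-1,0,32.5,0,1,13,0,33.5,0,1,17,0,36.5,0,1,20.5,0,39.5,0,1,23,0,43.5,0,1,24.5,0,47,0,1,25,0,49.5,0,1,25,0,51.5,0,1,25,0,51.5,0,1,25,0,51.5,0,1]}}

```text
t: 32.1
tool_pos: [0.3869, 0.1848, 0.0648]
tool_rot: [0.999, 0.049, -0.001, 0.001]
contact_force: [-10.8, -4.1, 21.2]
width: 0.001
grip_force: 10.4
```

```bash
python3 -c "
from h import *
o=env.get_obs();print(o['tool_pos'],o['contact_force'])
go(box(-129,0,150),box(0,-125,150),ph=95.5)"
```

```text
[0.38692077 0.18477755 0.06482537] [-10.77398467  -4.0897583   21.23999349]
shift [  1.4  -0.2 -85.2] twist -89.9
shift [130.  125.1 -85.2] twist -89.9
```

{"op": "send_rows", "data": {"targets": [0,0,-40,0,1,0,0,-80,0,1,30,30,-85,-7,1,60,60,-85,-14,1,90,90,-85,-21,1,130,120,-85,-28,1,130,120,-85,-35,1,130,120,-85,-42,1,130,120,-85,-49,1,130,120,-85,-56,1]}}

```text
t: 32.93
tool_pos: [0.5303, 0.0775, 0.1481]
tool_rot: [0.858, 0.513, 0.002, 0.001]
contact_force: [-0.7, 0.1, -0.6]
width: 0.0
grip_force: 0.0
```

{"op": "send_rows", "data": {"targets": [0,0,0,-7,1,0,0,0,-14,1,0,0,0,-21,1,0,0,0,-28,1,0,0,0,-34,1,0,0,0,-34,1,0,0,0,-34,1,0,0,0,-34,1]}}

```text
t: 33.6
tool_pos: [0.5286, 0.0781, 0.1476]
tool_rot: [0.673, 0.739, 0.001, 0.001]
contact_force: [0.0, 1.0, -0.4]
width: -0.001
grip_force: 0.0
```

```bash
python3 -c "
from h import *
o=env.get_obs();print(o['tool_pos'],o['contact_force'],phi())
go(box(0,-111,82),box(0,-85,65),ph=95.5)"
```

```text
[0.52858075 0.07809003 0.14762987] [ 0.00248783  0.95027098 -0.43615797] 95.3363859773301
shift [ 8.8 -0.6 65.6] twist -0.2
shift [34.8 -0.6 82.6] twist -0.2
```

{"op": "send_rows", "data": {"targets": [5,-0.5,35,0,1,8,-0.5,65,0,1,23,-0.5,66.5,0,1,27,-0.5,69.5,0,1,30.5,-0.5,72.5,0,1,33,-0.5,76.5,0,1,34.5,-0.5,80,0,1,35,-0.5,82.5,0,1,35,-0.5,84.5,0,1,35,-0.5,84.5,0,1]}}

```text
t: 34.43
tool_pos: [0.5243, 0.1131, 0.065]
tool_rot: [0.673, 0.74, 0.0, -0.0]
contact_force: [-7.3, -1.8, 13.0]
width: -0.002
grip_force: 6.5
```

```bash
python3 -c "
from h import *
o=env.get_obs();print(o['tool_pos'],o['contact_force'])
go(box(0,-85,150),box(0,113,150),ph=95.5)"
```

```text
[0.52434756 0.11310113 0.0649629 ] [-7.26119797 -1.75976171 12.96953362]
shift [ -0.5   0.3 -85. ] twist -0.1
shift [197.5   0.4 -85. ] twist -0.1
```

{"op": "send_rows", "data": {"targets": [0,0,-40,0,1,0,0,-75,0,1,40,0,-80,0,1,80,0,-80,0,1,120,0,-80,0,1,160,0,-80,0,1,197,0,-80,0,1,197,0,-60,0,1,197,0,-50,0,1,197,0,-50,0,1]}}

```text
t: 35.27
tool_pos: [0.5032, 0.3086, 0.1098]
tool_rot: [0.672, 0.74, -0.002, -0.001]
contact_force: [0.2, -1.0, 0.4]
width: 0.001
grip_force: 0.0
```

{"op": "send_rows", "data": {"targets": [0,0,0,0,1,0,0,0,0,1,0,0,0,0,1]}}

```text
t: 35.52
tool_pos: [0.506, 0.3083, 0.1134]
tool_rot: [0.673, 0.739, 0.001, 0.0]
contact_force: [0.3, 0.2, -0.2]
width: 0.0
grip_force: 0.0
```

```bash
python3 -c "
from h import *
o=env.get_obs();print(o['tool_pos'],o['contact_force'],phi())
go(box(0,111,82),box(0,85,65),ph=95.5)"
```

```text
[0.50599668 0.30826311 0.11343804] [ 0.30367442  0.18610501 -0.20668046] 95.36556007922957
shift [-0.5  0.2 31.4] twist -0.1
shift [-26.5   0.2  48.4] twist -0.1
```

{"op": "send_rows", "data": {"targets": [0,0,31,0,1,-14.5,0,32.5,0,1,-18.5,0,35.5,0,1,-22,0,38.5,0,1,-24.5,0,42.5,0,1,-26,0,46,0,1,-26.5,0,48.5,0,1,-26.5,0,50.5,0,1,-26.5,0,50.5,0,1,-26.5,0,50.5,0,1]}}

```text
t: 36.35
tool_pos: [0.5078, 0.282, 0.0649]
tool_rot: [0.672, 0.74, -0.001, 0.0]
contact_force: [-8.0, -3.2, 15.6]
width: 0.001
grip_force: 7.7
```

{"op": "send_rows", "data": {"targets": [0,0,-40,0,1,0,0,-80,0,1,0,0,-120,0,1,-40,0,-140,0,1,-80,0,-140,0,1,-120,0,-140,0,1,-160,0,-140,0,1,-200,0,-140,0,1,-240,0,-140,0,1,-280,0,-140,0,1]}}

```text
t: 37.18
tool_pos: [0.535, 0.001, 0.2028]
tool_rot: [0.672, 0.74, 0.0, 0.002]
contact_force: [1.3, -0.1, -0.9]
width: 0.002
grip_force: 0.0
```

```bash
python3 -c "
from h import *
S=cam('side');T=cam('top');a=cv2.resize(T['img'][205:330,195:290,::-1],None,fx=3.6,fy=3.6,interpolation=2);b=cv2.resize(S['img'][150:240,220:345,::-1],None,fx=3.6,fy=5,interpolation=2);z=np.hstack([a,b[:450]]);print(z.shape);cv2.imwrite('pics/c11.png',z)"
```

```text
(450, 792, 3)
```

View pics/c11.png

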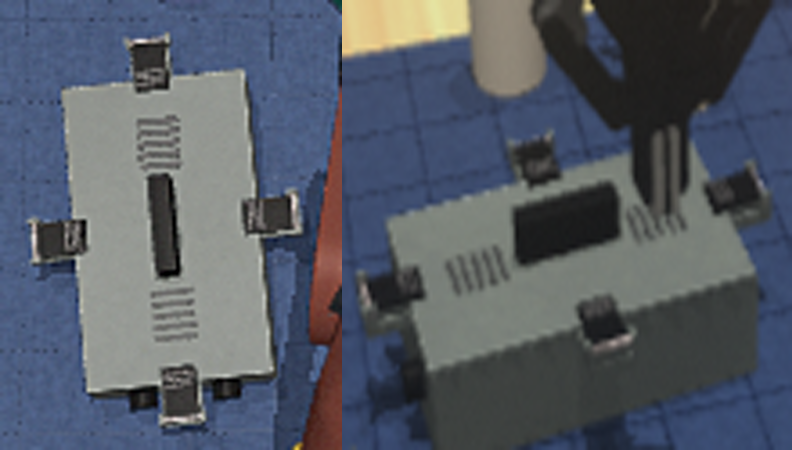

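All four tabs lie level over the cover's edge, at top-view crop (150,65), (58,240), (272,215) and (181,395). The arm is clear, so I'll hand in.

```bash
python3 -c "
from station import env
print(env.finish_job())"
```

```text
the job is handed in; nothing more can be done
None
```

I seated all three relays, shut the three levers, set the cover on the box and pressed the four tabs level; I handed the job in at about 37 s and got no verdict back.

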